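# Hold the flap on its hinge for the pin

### The job

Take the hinged flap (the taller sheet, with the knuckle on its lower edge) out of the wooden rack and hold it on the jamb block, knuckle between the block's two knuckles and the sheet leaning back against the rest bar, so that the holes line up and a mate could push the hinge pin straight through. Finish like that, still gripping the flap and keeping it lightly against the bar: do not let go. Leave the plain plate, the pin, the pot and the spanner where they are.

Things in the scene. Friction and masses are not known exactly. Their poses are not given: they have to be found in the camera images.
- flap: Loose aluminium flap, about 260 g, same front and back. Origin: centre of its knuckle's bore; z up the sheet, y along the bore, x square to the sheet. Sheet 6 thick, 110 wide (y -55 to 55), z 20 to 130, with three black vent slots, on a neck 36 wide. Starts upright in one of the rack's two slots, top edge 160 above the bench; the upper 50 of the sheet are free to grip across the 6.
- rack: Slotted wooden rack, fixed, 150 (x) by 124 (y) by 82 high. Origin: centre of its underside. Two rows of blocks (y 29 to 57 either side) hold the sheets' lower corners in slots along y at x = -35 and +35, 9 wide, floors 50 up; the knuckle hangs free between the rows. Which sheet is in which slot varies, as do the rack's place, yaw (to 0.35 rad) and side of the bench.
- jamb: Steel jamb block, fixed. Origin: on the bench under the middle of the hinge axis; y along that axis, z up. Base 20 high, x -67 to 43, y -65 to 65. Two knuckles on lugs, 26 outside, 14 bore, axis 60 up, each 28 long (y 22 to 50 either side): a gap of 44, open above. Place, yaw (to 0.35 rad) and side of the bench vary; the rest bar is always on its robot side (own -x).
- jamb_hole (a point): The point on the jamb block's hinge axis midway between its two knuckles, 60 above the bench: where the centre of the flap's bore belongs. Axes as jamb. The pin is 10 thick and the bores are 14.
- rest: Rigid round steel rest bar of the jamb block, 12 thick, along the jamb's y from -50 to 50, on a leg at each end. Origin: middle of the bar, in the jamb's frame x -32.4, z 122.7. With the bores in line and the sheet on the bar, the sheet's top leans 20 degrees from upright towards the jamb's -x; the sheet meets the bar 70 from the bore axis, measured up the sheet.
- plate: Bystander: loose plain aluminium plate, 6 thick, 110 wide, 75 tall, no knuckle, upright in the rack's other slot, top 125 above the bench. Origin: centre of its lower edge. Not to be disturbed.
- pin: Bystander: steel hinge pin, 10 thick, 100 long, with a bent end, lying on the bench between the rack and the jamb block. Origin: under its middle.
- pot: Bystander: white plastic pot, 72 across, 70 high, in the middle beyond the pin. Origin: centre of its underside.
- spanner: Bystander: steel spanner lying flat on the bench at the robot's right, about 160 long. Origin: under its middle.
- flap_hole (a point): Centre of the bore of the flap's one knuckle, same point and axes as flap. The knuckle is a tube along y, 36 long, 26 outside, 14 bore; at the start it is 30 above the bench.

How it is judged:
On the way:
1. the flap is lifted clear of the rack in the gripper (z of flap in the frame of rack above 0.1 m and contact force between flap and the fingers above 1 N), for 0.1 s.
At the end, for the whole second after the job is handed in: For the last second the gripper grips the flap (2 N) with its sheet touching the rest bar (0.3 N), leaning 14 to 26 degrees; bore within 3 mm of the hinge axis fore-aft and up-down, 6 mm along it, parallel within 0.08 rad; flap at rest (x of flap in the frame of jamb_hole between -0.003 and 0.003 m and z of flap in the frame of jamb_hole between -0.003 and 0.003 m and y of flap in the frame of jamb_hole between -0.006 and 0.006 m and angle between the y axis of flap and the y axis of jamb, either way round below 0.08 rad and angle between flap's own z axis and vertical between 0.25 and 0.45 rad and contact force between flap and rest above 0.3 N and contact force between flap and the fingers above 2 N and linear speed of flap below 0.01 m/s); the arm keeps its last pose, push and grip.
It fails at once if the plain plate is disturbed (moved over 30 mm) (distance of plate from where it was at the start of the episode above 0.03 m).
It fails at once if the pin is disturbed (moved over 30 mm) (distance of pin from where it was at the start of the episode above 0.03 m).
It fails at once if the pot is disturbed (moved over 30 mm) (distance of pot from where it was at the start of the episode above 0.03 m).
It fails at once if the spanner is disturbed (moved over 30 mm) (distance of spanner from where it was at the start of the episode above 0.03 m).
It also fails if it takes over 38 s, if anything falls off the work surface, if the arm or the gripper's body presses on something with over 40 N, if the wrist force passes 120 N, or if a joint passes its speed limit or range.

### The arm

A 7-joint arm with a two-finger parallel gripper is mounted at the origin on the work surface. World frame = base frame: x ahead of the robot, y to its left, z up, the work surface at z = 0. Lengths are in m, angles in rad, forces in N, time in s.
With the tool pointing down it reaches from about 0.35 to 0.9 m from the base axis. Payload 8.1 kg.
Tool frame: the origin (TCP) lies midway between the tips of the shut fingers; the grasp point (between the pads) lies 19 mm behind it (grasp_offset is the distance from the TCP to the grasp point, in m); z points along the fingers, y is the line along which they close (so a half turn about z gives the same grasp; the last joint's range is limited). The gripper opens to 85 mm and grips with 20 to 120 N. Pads are 22 mm wide; open, the fingers measure 114 mm over their backs; the gripper's body (76 mm by 85 mm) begins 54 mm behind the grasp point. The pads swing forward as they close: fully open they stand 13 mm farther back than shut.
Start: joints at [-1.328, 0.434, 0.025, 1.573, -0.012, 1.134, -0.075], TCP at [0.212, 0.588, 0.231] pointing down, gripper open.
Joint ranges: [-2.62, 2.62], [-0.44, 2.09], [-1.27, 1.32], [0.08, 2.57], [-1.32, 4.46], [0.12, 2], [-2.74, 2.74]. Speed limits (rad/s): [2.22, 2.22, 3.01, 3.01, 3.14, 3.14, 3.14].

### API

Orientations are given as a rotation vector (axis times angle).
In Python, from workcell import * gives the robot as it stands.
- The arm moves only by the shell command python3 -m handwheel 'ROWS' [OPENING] [FORCE]. ROWS is a JSON object whose one key "deltas" holds a list of rows, each an object with "xyz": the shift along the tool's x, y, z in cm, a list of three; "dr": the turn, a rotation vector about the tool's x, y, z in degrees, a list of three. In form: {"deltas": [{"xyz": [tx, ty, tz], "dr": [wx, wy, wz]}, ...]}. A call has 1 to 12 rows; each row shifts and turns the commanded pose from where the row before left it, along the tool's axes as they then stand; what a row does not reach is not made up. A row lasts 1/10 s, in which the tool goes at most 50 mm and 8.59 degrees, less where a joint would pass 70% of its speed; a pose out of reach is approached as far as the arm can. A call with a gripper value outside its range is refused whole. OPENING is the finger opening in cm, from 0 to 8.54, set as the call begins (- or left out, the last holds). The fingers move at their own pace and stop on an object; FORCE is the grip in N (left out, the last holds). Time passes only in rows, so rows that do not move let the fingers close. It gives the time, the measured TCP pose, the force, the opening and the grip force at its end, in the units of the state.
- read_state(): the state, without advancing time (a new reading comes with each control period).
- camera(name): name is "side" or "top"; returns (picture, depth): 420x560x3 uint8, red, green, blue; 420x560 float32, m along the optical axis (not along the pixel's ray), 0 where there is no reading.
- camera_params(name): a dict with "K" (3x3 intrinsics, pixels), "position" and "orientation" of the camera in the world. Camera axes: x right, y up, looking along -z (the intrinsics and any distortion apply to the point x, -y, -z); pixel columns grow to the right and rows downward; lengths in m; the calibration is good to about 2 mm. A picture is of the moment at which its call begins. camera_params takes no time and is no camera call.
- hand_in(): hands the job in; it is judged then, once.
The state is a dict: "time": time; "joints": joint angles; "dq": joint speeds; "effort": joint torques, N m; "position": TCP position; "orientation": TCP orientation; "contact_force": force on the tool from outside, world axes, zero at the start; "ft_torque": the same for the moment, N m; "width": finger opening in m; "gripper_force": force on a finger pad.
Only numpy, scipy, OpenCV 4.12 (cv2) and the standard library are available. Lean on these libraries where they do the work, as an engineer would, in place of code of your own. Each camera call takes 0.05 s, during which the arm holds its last target. There are 200 camera calls.

## Working session

There is one attempt and no reset: what is moved stays moved. The work goes in short steps, Python scripts to look and compute and a shell command to move; the robot and the scene stay as the last step left them, time stands still between calls to the robot, and variables do not carry over. Pictures are saved under pics/ and viewed, at most 10 in all, crops included, and the job is handed in when it is done.

```bash
mkdir -p pics; ls; cat > h.py <<'E'
import numpy as np, cv2
from scipy.spatial.transform import Rotation as R
from workcell import *
def cloud(name):
    im,d=camera(name); p=camera_params(name); K=np.array(p["K"])
    o=p["orientation"]; o=np.array(o)
    Rm=o if o.shape==(3,3) else (R.from_rotvec(o).as_matrix() if o.size==3 else R.from_quat(o).as_matrix())
    v,u=np.mgrid[:d.shape[0],:d.shape[1]]
    X=np.stack([(u-K[0,2])/K[0,0]*d,-(v-K[1,2])/K[1,1]*d,-d],-1)
    W=X@Rm.T+np.array(p["position"]); W[d==0]=np.nan
    return im,d,W
E
python3 - <<'E'
from h import *
for n in("side","top"):
    im,d,W=cloud(n); cv2.imwrite(f"pics/{n}0.png",im[...,::-1]); np.savez(f"{n}0.npz",im=im,W=W,d=d)
    print(n,camera_params(n),np.nanmin(W.reshape(-1,3),0),np.nanmax(W.reshape(-1,3),0))
print(read_state())
E
```

```text
pics
side {'K': array([[459.26783347,   0.        , 278.56222223],
       [  0.        , 459.26783347, 205.81060307],
       [  0.        ,   0.        ,   1.        ]]), 'position': array([0.48052103, 0.69392308, 0.74672541]), 'orientation': array([ 0.06942732, -1.30611839, -2.72493442])} [-0.9843717  -2.37356518 -0.77532441] [2.29690252 0.38715836 0.28545734]
top {'K': array([[439.00676408,   0.        , 280.62206137],
       [  0.        , 439.00676408, 202.60539204],
       [  0.        ,   0.        ,   1.        ]]), 'position': array([ 0.40885643, -0.10717895,  1.03140323]), 'orientation': array([ 0.13215158, -0.13286062, -1.55082855])} [ 0.09291408 -1.34281768 -0.77031541] [1.6597973  1.16599714 0.1645731 ]
{'time': 0.1, 'joints': array([-1.32758777,  0.43518983,  0.02496381,  1.5740101 , -0.01157113,
        1.13402529, -0.07510843]), 'dq': array([-1.20833936e-03, -3.45110512e-04,  2.18640353e-04, -2.88855354e-03,
        1.72578159e-04, -4.00764420e-05,  1.51245774e-03]), 'effort': array([ 2.72617646e-03, -6.71758604e+01,  1.02812346e+00, -3.16904676e+01,
        1.58246682e-02,  7.29457432e-03, -4.76809521e-05]), 'position': array([0.21174447, 0.58754278, 0.23058012]), 'orientation': array([-5.40562864e-01, -3.09463485e+00,  2.33234966e-03]), 'contact_force': array([ 0.11497816,  0.34274638, -0.46224303]), 'ft_torque': array([-0.04107962, -0.02317221,  0.03423547]), 'gripper_force': 0.0, 'width': 0.08536202740883299}
```

View pics/top0.png

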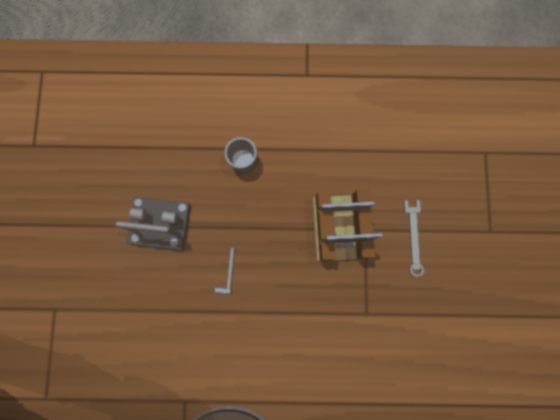

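View pics/side0.png

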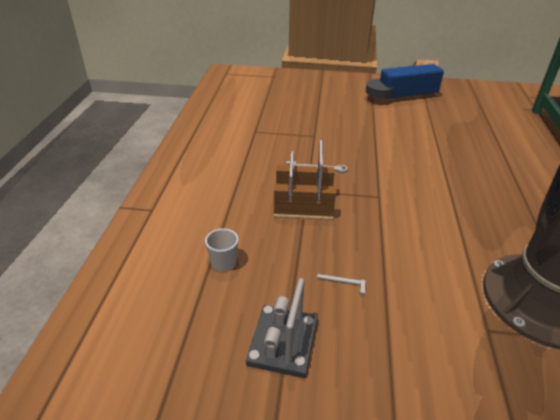

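The top view has the jamb at (155,225), the rack at (345,228) and the pin at (230,270). The spanner is at (415,240) and the pot at (240,153). The side view shows the taller sheet, the flap, on the robot's side (321,175), with the plate beyond it at (291,175).

```bash
python3 - <<'E'
from h import *
def line(P,nm):
    c=np.median(P,0); q=P[np.linalg.norm(P-c,axis=1)<.08]; xy=q[:,:2]
    w,V=np.linalg.eigh(np.cov(xy.T)); a=V[:,1]; a=a*np.sign(a[1]); n=np.array([a[1],-a[0]])
    s=(xy-xy.mean(0))@a; t=(xy-xy.mean(0))@n
    lo,hi=np.percentile(s,[1,99]); lo2,hi2=np.percentile(t,[3,97])
    m=xy.mean(0)+a*(lo+hi)/2+n*np.median(t)
    print(nm,len(q),"mid",m.round(4),"len",(hi-lo).round(4),"thick",(hi2-lo2).round(4),"yaw(y axis)",np.arctan2(-a[0],a[1]).round(4),"z",np.percentile(q[:,2],[5,50,95]).round(4))
for n in("top","side"):
    f=np.load(n+"0.npz"); W=f["W"]; x,y,z=np.moveaxis(W,-1,0)
    ok=(x>.3)&(x<.75)
    tab=ok&(abs(z)<.02)&(abs(y)<.4); print(n,"table z",np.nanmedian(z[tab]),np.nanstd(z[tab]))
    rk=ok&(y<0)&(y>-.45); jb=ok&(y>.05)&(y<.45)
    line(W[rk&(z>.148)&(z<.17)],"flap top"); line(W[rk&(z>.13)],"flap upper")
    line(W[rk&(z>.085)&(z<.16)&(x>.43)],"plate?")
    line(W[rk&(z>.072)&(z<.09)],"rack top")
    line(W[jb&(z>.108)&(z<.14)],"bar")
    line(W[jb&(z>.05)&(z<.08)],"knuckles"); line(W[jb&(z>.012)&(z<.026)],"base")
E
```

```text
top table z 0.0009618303902245717 0.002910572131211527
flap top 193 mid [ 0.4926 -0.2533] len 0.1082 thick 0.0059 yaw(y axis) 0.07 z [0.1518 0.1601 0.1631]
flap upper 233 mid [ 0.4919 -0.2528] len 0.1086 thick 0.0059 yaw(y axis) 0.072 z [0.1357 0.1597 0.163 ]
plate? 505 mid [ 0.5374 -0.2477] len 0.1172 thick 0.1 yaw(y axis) -1.1342 z [0.0854 0.1213 0.1585]
rack top 1376 mid [ 0.528  -0.2473] len 0.1163 thick 0.1309 yaw(y axis) 0.1449 z [0.0772 0.0826 0.0857]
bar 317 mid [0.509  0.1795] len 0.1078 thick 0.011 yaw(y axis) -0.0963 z [0.1221 0.1282 0.1317]
knuckles 364 mid [0.5392 0.1735] len 0.1041 thick 0.0472 yaw(y axis) -0.1303 z [0.0551 0.0707 0.0754]
base 1940 mid [0.5257 0.1778] len 0.1335 thick 0.1081 yaw(y axis) 0.0649 z [0.0175 0.0211 0.0245]
side table z -0.001009437680292602 0.004329321290091151
flap top 74 mid [ 0.4937 -0.2515] len 0.1092 thick 0.0055 yaw(y axis) 0.0766 z [0.1494 0.1581 0.1602]
flap upper 115 mid [ 0.4947 -0.2508] len 0.1091 thick 0.0058 yaw(y axis) 0.0796 z [0.1343 0.1571 0.1597]
plate? 251 mid [ 0.5171 -0.2148] len 0.1013 thick 0.0865 yaw(y axis) -1.118 z [0.0904 0.1235 0.1589]
rack top 742 mid [ 0.5249 -0.2062] len 0.1435 thick 0.1064 yaw(y axis) 1.4592 z [0.0731 0.08   0.0827]
bar 393 mid [0.5102 0.1837] len 0.106 thick 0.0111 yaw(y axis) -0.0999 z [0.1153 0.1262 0.1288]
knuckles 619 mid [0.5403 0.1826] len 0.1066 thick 0.0483 yaw(y axis) -0.0343 z [0.0517 0.0676 0.0732]
base 2562 mid [0.5232 0.1901] len 0.1379 thick 0.1161 yaw(y axis) -0.4751 z [0.0164 0.019  0.0226]
```

```bash
cat >> h.py <<'E'
def toolR(yaw,lean=0):
    """tool y along horizontal dir yaw (flap x), z down; lean tips the flap top toward -x by lean"""
    A=R.from_euler('z',yaw)*R.from_euler('y',-lean)
    return A.as_matrix()@np.array([[0,1,0],[1,0,0],[0,0,-1.]]).T
def need(pos,Rg,turn=True):
    s=read_state(); Rt=R.from_rotvec(s["orientation"]).as_matrix()
    print("t",round(s["time"],2),"pos",s["position"].round(4),"w",round(s["width"],4),"gf",round(s["gripper_force"],1),"F",s["contact_force"].round(1))
    print("shift cm (present tool axes)",(Rt.T@(np.array(pos)-s["position"])*100).round(2),
      "shift in goal axes",(Rg.T@(np.array(pos)-s["position"])*100).round(2),
      "turn deg",np.rad2deg(R.from_matrix(Rt.T@Rg).as_rotvec()).round(2))
E
python3 - <<'E'
from h import *
print(toolR(.073).round(3))
need([.493,-.252,.24],toolR(.073))
E
python3 -m handwheel '{"deltas":[{"xyz":[0,0,-0.5],"dr":[0,0,8.2]},{"xyz":[0,0,-0.5],"dr":[0,0,8.2]},{"xyz":[0,0,0],"dr":[0,0,8.2]},{"xyz":[0,0,0],"dr":[0,0,8.2]}]}' 5
python3 -c "
from h import *
need([.493,-.252,.24],toolR(.073))"
```

```text
[[-0.073  0.997  0.   ]
 [ 0.997  0.073  0.   ]
 [ 0.     0.    -1.   ]]
t 0.1 pos [0.2117 0.5875 0.2306] w 0.0854 gf 0.0 F [ 0.1  0.3 -0.5]
shift cm (present tool axes) [-54.92 -69.45  -0.83] shift in goal axes [-85.78  21.93  -0.94] turn deg [-7.0e-02  6.0e-02  6.6e+01]
time: 0.5
position: [0.2118, 0.5878, 0.241]
orientation: [1.401, 2.812, -0.001]
contact_force: [0.2, 0.0, -0.5]
width: 0.0501
gripper_force: 0.0
t 0.5 pos [0.2118 0.5878 0.241 ] w 0.0501 gf 0.0 F [ 0.2  0.  -0.5]
shift cm (present tool axes) [-83.97 -28.15   0.14] shift in goal axes [-85.81  21.92   0.1 ] turn deg [-2.000e-02  3.000e-02  3.286e+01]
```

```bash
python3 -m handwheel '{"deltas":[{"xyz":[0,0,0],"dr":[0,0,8.2]},{"xyz":[0,0,0],"dr":[0,0,8.2]},{"xyz":[0,0,0],"dr":[0,0,8.2]},{"xyz":[0,0,0],"dr":[0,0,8.2]},{"xyz":[-2,2.5,0],"dr":[0,0,0]},{"xyz":[-3,3,0],"dr":[0,0,0]},{"xyz":[-3,3,0],"dr":[0,0,0]},{"xyz":[-3,3,0],"dr":[0,0,0]},{"xyz":[-3,3,0],"dr":[0,0,0]},{"xyz":[-3,3,0],"dr":[0,0,0]},{"xyz":[-4,2,0],"dr":[0,0,0]},{"xyz":[-4,2,0],"dr":[0,0,0]}]}'
python3 -m handwheel '{"deltas":[{"xyz":[-4.5,0,0],"dr":[0,0,0]},{"xyz":[-4.5,0,0],"dr":[0,0,0]},{"xyz":[-4.5,0,0],"dr":[0,0,0]},{"xyz":[-4.5,0,0],"dr":[0,0,0]},{"xyz":[-4.5,0,0],"dr":[0,0,0]},{"xyz":[-4.5,0,0],"dr":[0,0,0]},{"xyz":[-4.5,0,0],"dr":[0,0,0]},{"xyz":[-4.5,0,0],"dr":[0,0,0]},{"xyz":[-4.5,0,0],"dr":[0,0,0]},{"xyz":[-4.5,0,0],"dr":[0,0,0]},{"xyz":[-4.5,0,0],"dr":[0,0,0]},{"xyz":[0,0,0],"dr":[0,0,0]}]}'
python3 -c "
from h import *
need([.493,-.252,.24],toolR(.073));print(read_state()['joints'].round(2))"
```

```text
time: 1.7
position: [0.447, 0.3543, 0.2409]
orientation: [2.131, 2.308, -0.001]
contact_force: [1.1, 0.6, 0.2]
width: 0.0501
gripper_force: 0.0
time: 2.9
position: [0.4848, -0.1443, 0.2416]
orientation: [2.14, 2.297, -0.003]
contact_force: [-0.3, -0.6, 1.6]
width: 0.0501
gripper_force: 0.0
t 2.9 pos [ 0.4848 -0.1443  0.2416] w 0.0501 gf 0.0 F [-0.3 -0.6  1.6]
shift cm (present tool axes) [-10.8    0.05   0.2 ] shift in goal axes [-10.8    0.03   0.16] turn deg [ 0.02  0.18 -0.12]
[-0.33  0.25  0.63  1.88 -0.16  1.06  0.44]
```

```bash
python3 -m handwheel '{"deltas":[{"xyz":[-3.6,0,0],"dr":[0,0,0]},{"xyz":[-3.6,0,0],"dr":[0,0,0]},{"xyz":[-3.6,0,0],"dr":[0,0,0]},{"xyz":[0,0,2.5],"dr":[0,0,0]},{"xyz":[0,0,2.5],"dr":[0,0,0]},{"xyz":[0,0,2.5],"dr":[0,0,0]},{"xyz":[0,0,2.4],"dr":[0,0,0]},{"xyz":[0,0,1],"dr":[0,0,0]},{"xyz":[0,0,1],"dr":[0,0,0]},{"xyz":[0,0,0],"dr":[0,0,0]}]}'
python3 - <<'E'
from h import *
need([.493,-.252,.123],toolR(.073))
im,d,W=cloud("side"); cv2.imwrite("pics/s1.png",cv2.resize(im[100:260,200:420,::-1],None,fx=3,fy=3))
E
```

```text
time: 3.9
position: [0.4941, -0.2447, 0.1217]
orientation: [-2.13, -2.308, 0.001]
contact_force: [-0.6, -0.4, 0.4]
width: 0.0497
gripper_force: 0.0
t 3.9 pos [ 0.4941 -0.2447  0.1217] w 0.0497 gf 0.0 F [-0.6 -0.4  0.4]
shift cm (present tool axes) [-0.72 -0.17 -0.13] shift in goal axes [-0.72 -0.16 -0.13] turn deg [-0.06 -0.03  0.41]
```

View pics/s1.png

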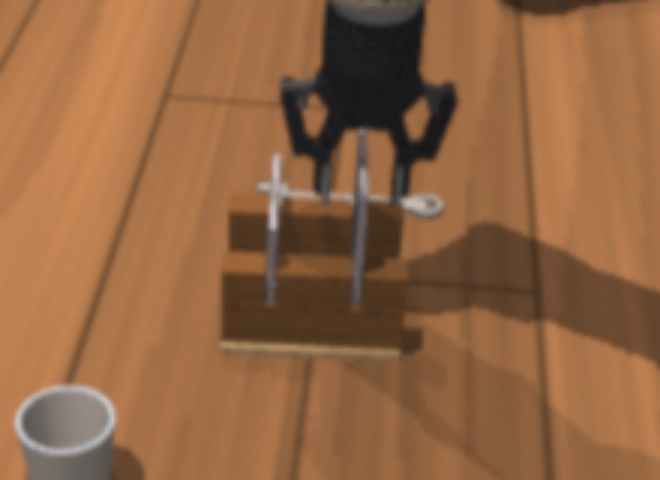

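The fingers straddle the flap at (362,170) in the crop and are clear of the plate at (275,220). I'll trim the position, close, and lift.

```bash
python3 -m handwheel '{"deltas":[{"xyz":[-0.7,-0.1,0],"dr":[0,0,0.4]},{"xyz":[0,0,0],"dr":[0,0,0]}]}'
python3 -m handwheel '{"deltas":[{"xyz":[0,0,0],"dr":[0,0,0]},{"xyz":[0,0,0],"dr":[0,0,0]},{"xyz":[0,0,0],"dr":[0,0,0]},{"xyz":[0,0,0],"dr":[0,0,0]},{"xyz":[0,0,0],"dr":[0,0,0]},{"xyz":[0,0,0],"dr":[0,0,0]},{"xyz":[0,0,0],"dr":[0,0,0]},{"xyz":[0,0,0],"dr":[0,0,0]}]}' 0 60
python3 -c "
from h import *
need([.493,-.252,.123],toolR(.073))"
```

```text
time: 4.15
position: [0.4943, -0.2537, 0.1233]
orientation: [2.139, 2.298, 0.0]
contact_force: [0.2, -0.9, -0.9]
width: 0.0497
gripper_force: 0.0
time: 4.95
position: [0.494, -0.2521, 0.1225]
orientation: [2.139, 2.301, 0.001]
contact_force: [-0.1, 1.9, 5.0]
width: 0.0051
gripper_force: 59.1
t 4.95 pos [ 0.494  -0.2521  0.1225] w 0.0051 gf 59.1 F [-0.1  1.9  5. ]
shift cm (present tool axes) [ 0.01 -0.1  -0.05] shift in goal axes [ 0.01 -0.1  -0.05] turn deg [ 0.02 -0.01  0.  ]
```

```bash
python3 -m handwheel '{"deltas":[{"xyz":[0,0,-0.5],"dr":[0,0,0]},{"xyz":[0,0,-1],"dr":[0,0,0]},{"xyz":[0,0,-2],"dr":[0,0,0]},{"xyz":[0,0,-2],"dr":[0,0,0]},{"xyz":[0,0,-2],"dr":[0,0,0]},{"xyz":[0,0,-2],"dr":[0,0,0]},{"xyz":[0,0,-2],"dr":[0,0,0]},{"xyz":[0,0,-2],"dr":[0,0,0]},{"xyz":[0,0,-2],"dr":[0,0,0]},{"xyz":[0,0,-1.5],"dr":[0,0,0]},{"xyz":[0,0,0],"dr":[0,0,0]},{"xyz":[0,0,0],"dr":[0,0,0]}]}'
python3 - <<'E'
from h import *
Rg=toolR(-.098,np.deg2rad(20)); H=np.array([.542,.180,.06]); print(Rg.round(3), H-Rg[:,2]*.0925)
need(H-Rg[:,2]*.0925+[0,0,.1],Rg)
im,d,W=cloud("side"); cv2.imwrite("pics/s2.png",cv2.resize(im[60:260,200:420,::-1],None,fx=3,fy=3))
E
```

```text
time: 6.15
position: [0.4937, -0.2521, 0.2921]
orientation: [-2.139, -2.301, -0.0]
contact_force: [-0.8, 0.1, -4.1]
width: 0.0056
gripper_force: 58.6
[[ 0.098  0.935  0.34 ]
 [ 0.995 -0.092 -0.033]
 [ 0.     0.342 -0.94 ]] [0.51051494 0.18309545 0.14692157]
t 6.15 pos [ 0.4937 -0.2521  0.2921] w 0.0056 gf 58.6 F [-0.8  0.1 -4.1]
shift cm (present tool axes) [43.28  4.85  4.53] shift in goal axes [43.47 -3.97  3.37] turn deg [-19.95  -1.72   9.69]
```

View pics/s2.png

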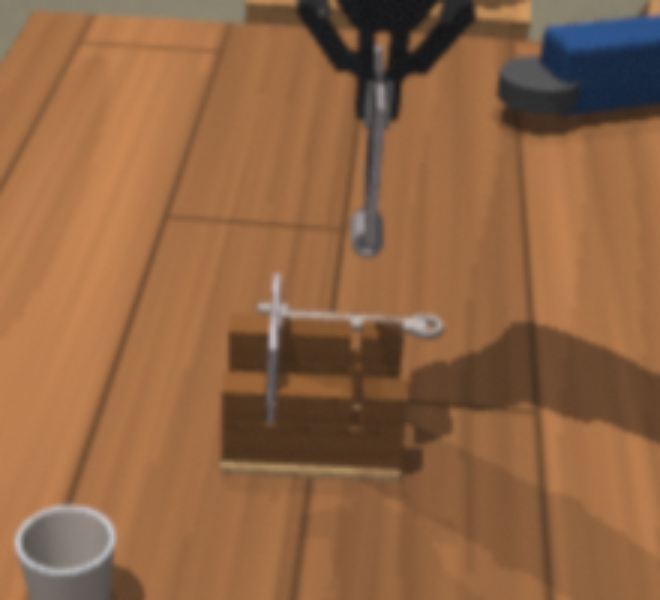

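The flap is lifted clear, with the knuckle at (368,235). The plate is undisturbed. Now I'll carry it across.

```bash
python3 -m handwheel '{"deltas":[{"xyz":[1.5,0,0],"dr":[0,0,0]},{"xyz":[3,0.4,0],"dr":[0,0,0]},{"xyz":[4.5,0.5,0],"dr":[0,0,0]},{"xyz":[4.5,0.5,0],"dr":[0,0,0]},{"xyz":[4.5,0.5,0],"dr":[0,0,0]},{"xyz":[4.5,0.5,0],"dr":[0,0,0]},{"xyz":[4.5,0.5,0],"dr":[0,0,0]},{"xyz":[4.5,0.5,0],"dr":[0,0,0]},{"xyz":[4.5,0.5,0],"dr":[0,0,0]},{"xyz":[4.5,0.5,0],"dr":[0,0,0]},{"xyz":[2,0.4,0],"dr":[0,0,0]},{"xyz":[0.8,0,0],"dr":[0,0,0]}]}'
python3 -m handwheel '{"deltas":[{"xyz":[0,0,0],"dr":[-5,-0.4,2.4]},{"xyz":[0,0,0],"dr":[-5,-0.4,2.4]},{"xyz":[0,0,0],"dr":[-5,-0.4,2.4]},{"xyz":[0,0,0],"dr":[-5,-0.4,2.4]},{"xyz":[0,0,0],"dr":[0,0,0]},{"xyz":[0,0,0],"dr":[0,0,0]},{"xyz":[0,0,0],"dr":[0,0,0]}]}'
python3 - <<'E'
from h import *
Rg=toolR(-.098,np.deg2rad(20)); H=np.array([.542,.180,.06])
need(H-Rg[:,2]*.0925+[0,0,.1],Rg)
for n in("side","top"):
    im,d,W=cloud(n); np.savez(n+"2.npz",im=im,W=W,d=d); c=im[200:420,180:440] if n=="side" else im[130:300,60:280]
    cv2.imwrite(f"pics/{n}3.png",cv2.resize(c[...,::-1],None,fx=2.7,fy=2.7,interpolation=cv2.INTER_CUBIC))
E
```

```text
time: 7.4
position: [0.5095, 0.1861, 0.2909]
orientation: [-2.134, -2.305, 0.003]
contact_force: [-0.7, -0.5, -3.0]
width: 0.005
gripper_force: 58.6
time: 8.1
position: [0.5108, 0.1824, 0.2924]
orientation: [2.121, 1.925, 0.34]
contact_force: [0.6, 0.4, -3.2]
width: 0.0048
gripper_force: 59.5
t 8.1 pos [0.5108 0.1824 0.2924] w 0.0048 gf 59.5 F [ 0.6  0.4 -3.2]
shift cm (present tool axes) [ 0.06 -1.59  4.27] shift in goal axes [ 0.07 -1.59  4.26] turn deg [-0.03 -0.09  0.06]
```

View pics/side3.png

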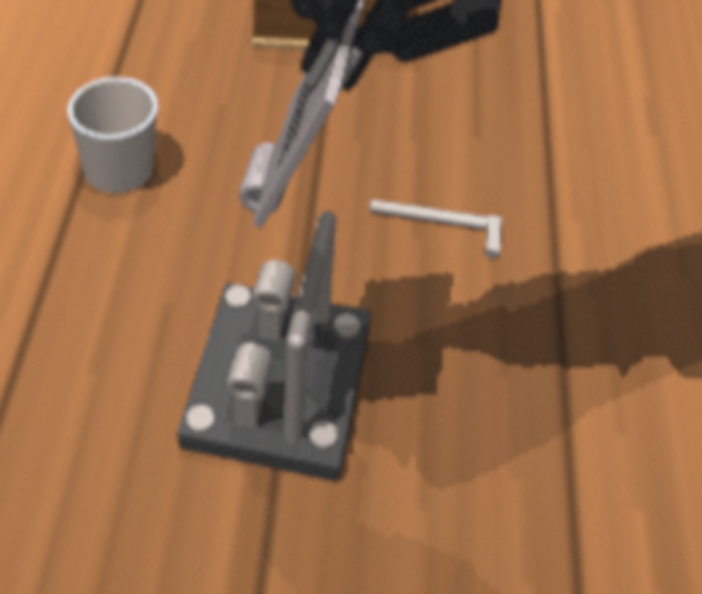

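View pics/top3.png

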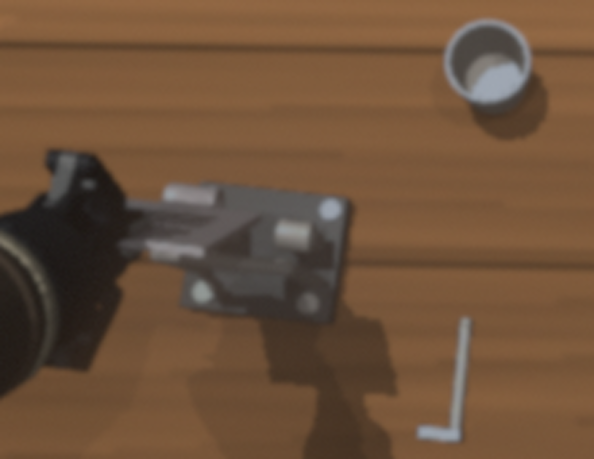

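The flap is held above the jamb. In the side crop its knuckle is at (258,175), and the jamb's knuckles are at (275,280) and (250,370). Next I'll refine their relative position in the same views.

```bash
cat > m.py <<'E'
from h import *
Rj=R.from_euler('z',-.098).as_matrix(); O=np.array([.542,.18,0])
pc=lambda a:np.percentile(a,[1,50,99]).round(4)
def jf(W): return (W-O)@Rj
E
python3 - <<'E'
from m import *
for n in("side","top"):
    J=jf(np.load(n+"0.npz")["W"]); im=np.load(n+"0.npz")["im"]; x,y,z=np.moveaxis(J,-1,0)
    b=(z>.108)&(z<.14)&(abs(x)<.1)&(abs(y)<.08); p=J[b]; fit=np.polyfit(p[:,1],p[:,0],1)
    print(n,"bar x at0,slope",fit.round(4),"y",pc(p[:,1]),"zmax",np.percentile(p[:,2],97).round(4))
    for s in(-1,1):
        k=(z>.045)&(z<.08)&(abs(x)<.02)&(s*y>.005)&(s*y<.07); p=J[k]
        print(" kn",s,k.sum(),"x",pc(p[:,0]),"y",pc(p[:,1]),"z",pc(p[:,2]))
        # least-squares circle (r=13mm) in xz
        from scipy.optimize import least_squares
        q=p[p[:,2]>.05]; r=least_squares(lambda c:np.hypot(q[:,0]-c[0],q[:,2]-c[1])-.013,[0,.06],loss='soft_l1',f_scale=.001).x; print("   circle",r.round(4))
    bs=(z>.012)&(z<.028)&(abs(x+.012)<.08)&(abs(y)<.09)
    c=(im.min(-1)>120)&bs; nn,L,st,ce=cv2.connectedComponentsWithStats(c.astype(np.uint8))
    print(" bolts",[J[L==i].mean(0).round(4).tolist() for i in range(1,nn) if st[i,4]>8])
    p=J[bs]; r=cv2.minAreaRect((p[:,:2]*1000).astype(np.float32)); print(" base rect",r)
s=read_state(); Rt=R.from_rotvec(s["orientation"]).as_matrix()
for n in("side","top"):
    W=np.load(n+"2.npz")["W"]; T=(W-s["position"])@Rt; x,y,z=np.moveaxis(T,-1,0)
    sh=(abs(x)<.08)&(abs(y)<.008)&(z>-.03)&(z<.07); p=T[sh]; print(n,"flap sheet in tool: x",pc(p[:,0]),"y",pc(p[:,1]),"z",pc(p[:,2]))
    lo=p[(p[:,2]>.01)&(p[:,2]<.06)]; print("  y vs x,z fit",np.linalg.lstsq(np.c_[lo[:,0],lo[:,2],np.ones(len(lo))],lo[:,1],rcond=None)[0].round(4))
    k=(abs(x)<.04)&(abs(y)<.02)&(z>.08)&(z<.12); q=T[k]; print("  knuckle",k.sum(),"x",pc(q[:,0]),"y",pc(q[:,1]),"z",pc(q[:,2]))
    r=least_squares(lambda c:np.hypot(q[:,1]-c[0],q[:,2]-c[1])-.013,[0,.0925],loss='soft_l1',f_scale=.001).x; print("   circle y,z",r.round(4))
E
```

```text
side bar x at0,slope [ 0.0019 -0.0317] y [-0.0524  0.0099  0.0536] zmax 0.1292
 kn -1 255 x [-0.0114  0.0003  0.0135] y [-0.0513 -0.032  -0.0228] z [0.0469 0.0675 0.0734]
   circle [0.0012 0.059 ]
 kn 1 289 x [-0.0113  0.0002  0.0128] y [0.021  0.0409 0.0491] z [0.0468 0.0676 0.0734]
   circle [0.0013 0.059 ]
 bolts [[0.0312, -0.0538, 0.0217], [-0.0456, -0.0465, 0.0219], [0.0313, 0.0503, 0.0221], [-0.052, 0.044, 0.0217]]
 base rect ((-10.722888946533203, -1.2092132568359375), (110.10923767089844, 132.30502319335938), 0.14540353417396545)
top bar x at0,slope [-0.0017 -0.0328] y [-0.0577 -0.0058  0.0501] zmax 0.132
 kn -1 169 x [-0.0124 -0.0008  0.0121] y [-0.0527 -0.0411 -0.0253] z [0.0495 0.0704 0.076 ]
   circle [0.0003 0.0609]
 kn 1 173 x [-0.0126 -0.0013  0.0124] y [0.0189 0.0294 0.0454] z [0.0468 0.0708 0.0767]
   circle [0.0003 0.0611]
 bolts [[0.03, 0.0497, 0.0238], [0.0306, -0.0543, 0.0238], [-0.0533, 0.0434, 0.0241], [-0.0468, -0.0467, 0.0237]]
 base rect ((-11.909378051757812, -2.3500137329101562), (110.21671295166016, 131.0963592529297), 0.005344077944755554)
side flap sheet in tool: x [-0.046   0.0341  0.0545] y [-0.0067  0.0022  0.0074] z [-0.029   0.0196  0.0684]
  y vs x,z fit [-0.0304 -0.0094  0.0025]
  knuckle 189 x [-0.0185  0.0074  0.017 ] y [-0.0127  0.0061  0.012 ] z [0.0805 0.0871 0.1037]
   circle y,z [-0.0029  0.0915]
top flap sheet in tool: x [-0.0571 -0.0283  0.0285] y [-0.0031  0.0021  0.0057] z [-0.0294  0.0242  0.0691]
  y vs x,z fit [ 0.0171 -0.0075  0.0026]
  knuckle 115 x [-0.0202 -0.0067  0.0155] y [-0.0031  0.0081  0.0121] z [0.0802 0.0846 0.0997]
   circle y,z [-0.0025  0.0901]
```

```bash
cat >> m.py <<'E'
O=np.array([.5425,.1793,0]); Rg=toolR(-.098,np.deg2rad(20))
G=O+[0,0,.06]-Rg[:,2]*.0925   # TCP goal
def goal(dx,dz): return G+Rj@np.array([dx,0,dz])
E
python3 -c "
from m import *
need(goal(.003,.03),Rg)
print('down per cm',(Rg.T@[0,0,-1]).round(3),'back -xj',(Rg.T@Rj@[-1,0,0]).round(3))"
```

```text
t 8.2 pos [0.511  0.1825 0.2924] w 0.0049 gf 59.5 F [ 0.3  0.  -3.2]
shift cm (present tool axes) [-0.02 -3.67 10.95] shift in goal axes [-1.000e-02 -3.670e+00  1.095e+01] turn deg [ 0.01 -0.07  0.02]
down per cm [ 0.    -0.342  0.94 ] back -xj [-0.    -0.94  -0.342]
```

```bash
python3 -m handwheel '{"deltas":[{"xyz":[0,-0.34,1],"dr":[0,0,0]},{"xyz":[0,-0.5,1.5],"dr":[0,0,0]},{"xyz":[0,-0.5,1.5],"dr":[0,0,0]},{"xyz":[0,-0.5,1.5],"dr":[0,0,0]},{"xyz":[0,-0.5,1.5],"dr":[0,0,0]},{"xyz":[0,-0.5,1.5],"dr":[0,0,0]},{"xyz":[0,-0.5,1.5],"dr":[0,0,0]},{"xyz":[0,-0.33,0.95],"dr":[0,0,0]},{"xyz":[0,0,0],"dr":[0,0,0]},{"xyz":[0,0,0],"dr":[0,0,0]}]}'
python3 - <<'E'
from m import *
need(goal(.003,0),Rg)
im,d,W=cloud("side"); np.savez("side4.npz",im=im,W=W)
cv2.imwrite("pics/s4.png",cv2.resize(im[240:400,200:380,::-1],None,fx=3.7,fy=3.7,interpolation=cv2.INTER_CUBIC))
E
```

```text
time: 9.2
position: [0.5135, 0.1829, 0.1769]
orientation: [2.12, 1.925, 0.341]
contact_force: [0.7, -0.5, -2.5]
width: 0.0052
gripper_force: 59.6
t 9.2 pos [0.5135 0.1829 0.1769] w 0.0052 gf 59.6 F [ 0.7 -0.5 -2.5]
shift cm (present tool axes) [-0.08 -0.97  2.84] shift in goal axes [-0.08 -0.97  2.84] turn deg [ 0.04 -0.1   0.07]
```

View pics/s4.png

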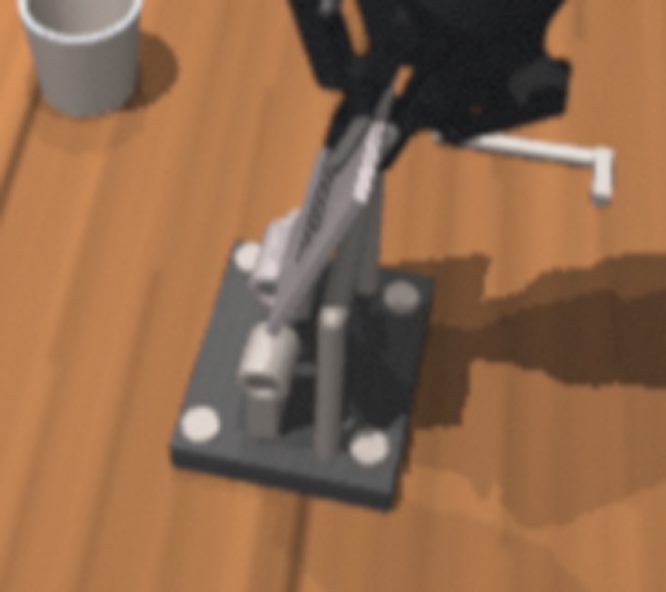

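The flap's knuckle (275,260) is lined up above the gap between the jamb knuckles, and the sheet is clear of the bar. Lowering it now.

```bash
python3 -m handwheel '{"deltas":[{"xyz":[-0.05,-0.2,0.5],"dr":[0,0,0]},{"xyz":[0,-0.2,0.5],"dr":[0,0,0]},{"xyz":[0,-0.17,0.5],"dr":[0,0,0]},{"xyz":[0,0,0],"dr":[0,0,0]}]}'
python3 -m handwheel '{"deltas":[{"xyz":[0,-0.17,0.5],"dr":[0,0,0]},{"xyz":[0,-0.17,0.5],"dr":[0,0,0]},{"xyz":[0,-0.1,0.34],"dr":[0,0,0]},{"xyz":[0,0,0],"dr":[0,0,0]},{"xyz":[0,0,0],"dr":[0,0,0]},{"xyz":[0,0,0],"dr":[0,0,0]}]}'
python3 - <<'E'
from m import *
need(goal(0,0),Rg)
for i in range(4): camera("top"); s=read_state(); print((s["position"]*1000).round(1),s["contact_force"].round(1))
E
```

```text
time: 9.65
position: [0.5125, 0.1824, 0.16]
orientation: [2.12, 1.926, 0.34]
contact_force: [-1.3, 0.1, -3.6]
width: 0.0051
gripper_force: 59.4
time: 10.25
position: [0.5136, 0.1827, 0.1469]
orientation: [2.12, 1.925, 0.342]
contact_force: [0.7, 0.5, -2.8]
width: 0.0049
gripper_force: 59.5
t 10.25 pos [0.5136 0.1827 0.1469] w 0.0049 gf 59.5 F [ 0.7  0.5 -2.8]
shift cm (present tool axes) [-0.05 -0.24 -0.09] shift in goal axes [-0.05 -0.24 -0.09] turn deg [ 0.05 -0.14  0.07]
[513.6 182.7 146.9] [ 0.5  0.3 -3.6]
[513.6 182.7 146.9] [ 0.5 -0.1 -3. ]
[513.5 182.7 146.9] [-0.5 -0.1 -2.8]
[513.5 182.7 146.9] [ 0.6 -0.2 -3.3]
```

```bash
cat > c.py <<'E'
from m import *
P=[];F=[]
for i in range(6):
    camera("top"); s=read_state(); P.append(s["position"]); F.append(s["contact_force"])
p=np.mean(P,0); print("t",s["time"],"offset from goal, jamb axes mm",((p-G)@Rj*1000).round(2),"F jamb axes",(np.mean(F,0)@Rj).round(2),"gf",s["gripper_force"])
E
python3 c.py
python3 -m handwheel '{"deltas":[{"xyz":[0,-0.095,-0.035],"dr":[0,0,0]},{"xyz":[0,-0.095,-0.035],"dr":[0,0,0]},{"xyz":[0,0,0],"dr":[0,0,0]},{"xyz":[0,0,0],"dr":[0,0,0]}]}' >/dev/null; python3 c.py
python3 -m handwheel '{"deltas":[{"xyz":[0,-0.047,-0.017],"dr":[0,0,0]},{"xyz":[0,0,0],"dr":[0,0,0]},{"xyz":[0,0,0],"dr":[0,0,0]}]}' >/dev/null; python3 c.py
```

```text
t 10.75 offset from goal, jamb axes mm [ 2.41  0.49 -0.12] F jamb axes [-0.22  0.06 -3.1 ] gf 59.497318267822266
t 11.45 offset from goal, jamb axes mm [0.68 0.52 0.03] F jamb axes [ 2.28 -0.54 -1.67] gf 59.58716869354248
t 12.05 offset from goal, jamb axes mm [0.52 0.53 0.1 ] F jamb axes [ 5.36 -0.75 -3.57] gf 59.215824007987976
```

Contact with the bar came within 1 mm of the predicted point, at about 5 N. One last check of the fit.

```bash
python3 - <<'E'
from m import *
for n in("side","top"):
    im,d,W=cloud(n); J=(W-O)@Rj
    A=R.from_euler('y',-20,degrees=True).as_matrix(); T=(J-[0,0,.06])@A   # flap-like frame
    x,y,z=np.moveaxis(T,-1,0)
    m=(abs(x)<.007)&(abs(y)<.07)&(z>.025)&(z<.128); p=T[m]
    print(n,m.sum(),"sheet x",pc(p[:,0]),"y",pc(p[:,1]),"z",pc(p[:,2]))
    f=p[p[:,0]>0]; print("  front fit x=a z+b y+c",np.linalg.lstsq(np.c_[f[:,2],f[:,1],np.ones(len(f))],f[:,0],rcond=None)[0].round(4), "low-edge z",np.percentile(p[abs(p[:,1])>.03][:,2],1).round(4))
    k=(abs(x)<.016)&(z<.016)&(z>-.01)&(abs(y)<.055); q=T[k]
    h,e=np.histogram(q[:,1],bins=np.arange(-.056,.057,.004)); print("  knuckle y hist",dict(zip((e[:-1]*1000).round().astype(int).tolist(),h.tolist())))
    if n=="side": cv2.imwrite("pics/s5.png",cv2.resize(im[240:400,200:380,::-1],None,fx=3.7,fy=3.7,interpolation=cv2.INTER_CUBIC))
E
```

```text
side 612 sheet x [-0.0066  0.0032  0.0062] y [-0.042   0.0326  0.0552] z [0.0258 0.0745 0.1277]
  front fit x=a z+b y+c [ 0.0035 -0.019   0.0034] low-edge z 0.0263
  knuckle y hist {-56: 2, -52: 8, -48: 14, -44: 12, -40: 12, -36: 13, -32: 13, -28: 19, -24: 8, -20: 7, -16: 13, -12: 12, -8: 12, -4: 14, 0: 13, 4: 14, 8: 13, 12: 17, 16: 17, 20: 11, 24: 16, 28: 18, 32: 17, 36: 22, 40: 32, 44: 54, 48: 37, 52: 0}
top 424 sheet x [-0.0057  0.0029  0.004 ] y [-0.0566 -0.0293  0.0217] z [0.0259 0.0724 0.1275]
  front fit x=a z+b y+c [0.0011 0.0087 0.003 ] low-edge z 0.0257
  knuckle y hist {-56: 2, -52: 32, -48: 13, -44: 11, -40: 11, -36: 14, -32: 12, -28: 10, -24: 1, -20: 19, -16: 14, -12: 8, -8: 13, -4: 11, 0: 10, 4: 9, 8: 10, 12: 10, 16: 7, 20: 16, 24: 13, 28: 14, 32: 13, 36: 7, 40: 3, 44: 2, 48: 0, 52: 0}
```

View pics/s5.png

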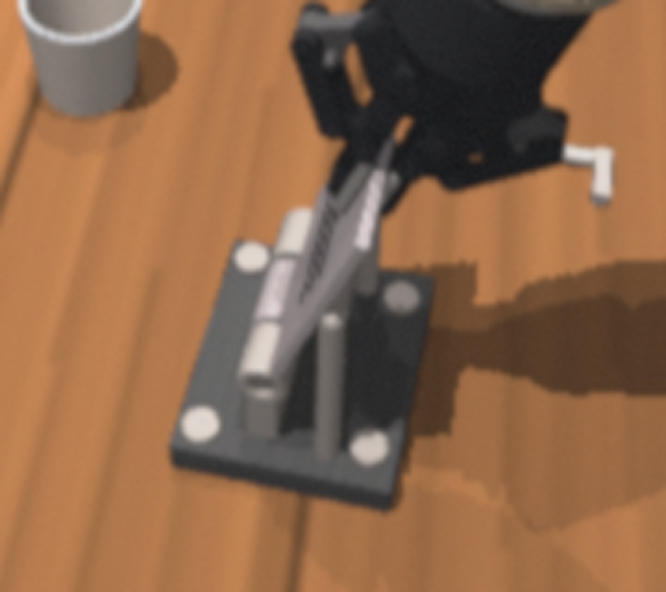

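The flap's knuckle (277,290) is in line between the jamb's two, and the sheet is on the bar. Lean and offset match to under 1 mm.

```bash
python3 -c "
from h import *
print(hand_in())"
```

```text
the job is handed in; nothing more can be done
None
```

The job is handed in: the flap is still gripped, its knuckle lined up between the jamb's two knuckles to within about 1 mm by my measurements, and its sheet pressed on the rest bar at about 5 N; the judge's verdict was not shown.

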